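# Bring the red spice tin to the brass corner of the sliding tray

## Task

The square spice tray has four places, three tins and one empty place. Bring the red-lidded tin into the brass-capped corner: first slide the yellow-lidded tin out of that corner into the empty place beside it, then slide the red-lidded tin into the place this frees. Push or drag the tins along the tray one at a time without lifting them, leave each sitting squarely in its place, and leave the green-lidded tin in its own.

Things in the scene. Friction and masses are not known exactly. Their poses are not given: they have to be found in the camera images.
- tray: Dark wooden tray 160 mm square, fixed, at any yaw. Floor 6 mm, rim top 18 mm above the table; rim 12 mm wide; inside 136 mm square, no walls within, a flush pale cross marks four 68 mm places. Origin: centre of underside; x, y along its sides, z up. Place centres (x, y in mm): brass-capped corner (34, 34), yellow's start; (34, -34) empty; (-34, 34) red's start; (-34, -34) green's.
- tin_yellow: Square spice tin, 62 x 62 mm, metal sides, yellow lid with its flat top 30 mm above the underside; on the lid's centre an upright round wooden knob, 22 mm diameter, 28 mm tall (top 58 mm above the underside). One rigid piece, about 0.18 kg, smooth: slides easily. Origin: centre of the underside; z up; x, y parallel to the tray's at the start. Starts in the brass-capped corner; it goes 68 mm along the tray's -y.
- tin_red: Square spice tin, 62 x 62 mm, metal sides, red lid with its flat top 30 mm above the underside; on the lid's centre an upright round wooden knob, 22 mm diameter, 28 mm tall (top 58 mm above the underside). One rigid piece, about 0.18 kg, smooth: slides easily. Origin: centre of the underside; z up; x, y parallel to the tray's at the start. Starts next to the yellow one; it goes 68 mm along the tray's +x, once the brass corner is free.
- tin_green: Square spice tin, 62 x 62 mm, metal sides, green lid with its flat top 30 mm above the underside; on the lid's centre an upright round wooden knob, 22 mm diameter, 28 mm tall (top 58 mm above the underside). One rigid piece, about 0.18 kg, smooth: slides easily. Origin: centre of the underside; z up; x, y parallel to the tray's at the start. Stays in its place.
Not all that is in view belongs to the job. Leave any purple or white look-alike of the tin_green alone.

How it is judged:
On the way, in this order (a step that is already met when the one before it is completed fails the run):
1. the yellow-lidded tin is in the place that was empty, the red-lidded and green-lidded ones still in theirs (x of tin_yellow in the frame of tray between 0.022 and 0.046 m and y of tin_yellow in the frame of tray between -0.046 and -0.022 m and x of tin_red in the frame of tray between -0.046 and -0.022 m and y of tin_red in the frame of tray between 0.022 and 0.046 m and x of tin_green in the frame of tray between -0.046 and -0.022 m and y of tin_green in the frame of tray between -0.046 and -0.022 m), for 0.2 s.
2. the red-lidded tin is in the brass-capped corner place (x of tin_red in the frame of tray between 0.022 and 0.046 m and y of tin_red in the frame of tray between 0.022 and 0.046 m), for 0.2 s.
At the end, for the whole second after the job is handed in: The red-lidded tin is in the brass-capped corner place, the yellow-lidded tin in the place that was empty at the start, the green-lidded tin in its own; each within 12 mm of the place's centre along both tray axes, within 0.25 rad of square with the tray, down on the tray's floor and at rest (all of step 2 and x of tin_yellow in the frame of tray between 0.022 and 0.046 m and y of tin_yellow in the frame of tray between -0.046 and -0.022 m and x of tin_green in the frame of tray between -0.046 and -0.022 m and y of tin_green in the frame of tray between -0.046 and -0.022 m and angle between the x axis of each of tin_red, tin_yellow, tin_green and the x axis of tray, either way round below 0.25 rad and z of each of tin_yellow, tin_red, tin_green in the frame of tray below 0.016 m and linear speed of each of tin_yellow, tin_red, tin_green below 0.02 m/s); the robot touches nothing.
It fails at once if a tin is lifted more than 10 mm off the tray's floor (z of any of tin_yellow, tin_red, tin_green in the frame of tray above 0.016 m).
It also fails if it takes over 35 s, if anything falls off the work surface, if the arm or the gripper's body presses on something with over 40 N, if the wrist force passes 120 N, or if a joint passes its speed limit or range.

## Robot

A 7-joint arm with a two-finger parallel gripper is mounted at the origin on a cart in front of the work surface, level with it; the furniture and walls round the work are solid. World frame = base frame: x ahead of the robot, y to its left, z up, the work surface at z = 0. Lengths are in m, angles in rad, forces in N, time in s.
With the tool pointing down it reaches from about 0.4 to 0.85 m from the base axis. Payload 6.9 kg.
Tool frame: the origin (TCP) lies at the very end of the fingers, on their centre line; the grasp point (between the pads) lies 19 mm behind it; z points along the fingers, y is the line along which they close (so a half turn about z gives the same grasp; the last joint's range is limited). The gripper opens to 85 mm and grips with 20 to 120 N. Pads are 22 mm wide; open, the fingers measure 114 mm over their backs; the gripper's body (76 mm by 85 mm) begins 54 mm behind the grasp point. The pads swing forward as they close: fully open they stand 13 mm farther back than shut.
Start: joints at [1.401, 0.507, -0.238, 1.5, 0.126, 1.149, -0.155], TCP at [0.17, -0.601, 0.231] pointing down, gripper open.
Joint ranges: [-3.08, 3.08], [-0.24, 2.05], [-1.43, 1.35], [0, 2.5], [-1.52, 4.66], [0.17, 1.96], [-2.89, 2.89]. Speed limits (rad/s): [2.39, 2.39, 3.14, 3.14, 3.14, 3.14, 3.14].

## Interface

Orientations are given as a unit quaternion [x, y, z, w].
In Python, from rig import robot gives the robot as it stands.
- The arm moves only by the tool jog_arm, never from a script. Its argument "targets" is text: rows parted by semicolons, each of 7 numbers parted by spaces: the shift along the world's x, y, z in units of 30 mm (1.0 is 30 mm), then the turn, a rotation vector about the world's x, y, z in units of 5 degrees (1.0 is 5 degrees), then the closure, from 0 (fully open) to 1 (shut). A call has 1 to 12 rows; each row shifts and turns the commanded pose from where the row before left it; what a row does not reach is not made up. A row lasts 1/10 s, in which the tool goes at most 50 mm and 8.59 degrees, less where a joint would pass 70% of its speed; a pose out of reach is approached as far as the arm can. A call is refused whole if a number of a shift passes 1 or a number of a turn 1, either way. A call with a gripper value outside its range is refused whole. The fingers move at their own pace and stop on an object; "force" is the grip in N (left out, the last holds). Time passes only in rows, so rows that do not move let the fingers close. It gives the time, the measured TCP pose, the force, the opening and the grip force at its end, in the units of the state.
- robot.get_obs(): the state, without advancing time (a new reading comes with each control period).
- robot.get_image(name): name is "scene" or "top" or "wrist"; returns a dict with "color" (384x512x3 uint8, red, green, blue), "fx", "fy", "cx", "cy" (pixels), "distortion" ([k1, k2, p1, p2, k3] as OpenCV has them; the pictures are not rectified), "R" (3x3) and "t" (3): a world point X has camera coordinates R X + t. Camera axes: x right, y down, z forward; pixel columns grow to the right and rows downward; lengths in m; the calibration is good to about 2 mm. A picture is of the moment at which its call begins. There is no depth.
- robot.finish_job(): hands the job in; it is judged then, once.
Trained networks look in the newest picture that a camera, given by its name, has taken for a name from the list of things; names that differ only in an ending like _2 or _b are one class to them, and where a whole thing is asked for, a point or a joint stands for the part that bears it (a point fixed in the world has none). Each returns a list of dicts, best first, with "conf" (0 to 1); they miss things now and then, are a little off and sometimes report something else, mostly with a low value. They report only what shows in the picture. A call takes as long as a camera call. They do not tell look-alikes from the thing itself.
- robot.spot_in(camera, query): "location" ([column, row] in pixels, amid what is visible of it).
- robot.pinpoint(camera, query): "location" ([column, row] in pixels: a listed point, or the origin of a listed thing).
The state is a dict: "t": time; "joints": joint angles; "qvel": joint speeds; "joint_efforts": joint torques, N m; "tcp_pos": TCP position; "tool_rot": TCP orientation; "force": force on the tool from outside, world axes, zero at the start; "wrist_torque": the same for the moment, N m; "finger_gap": finger opening in m; "finger_force": force on a finger pad.
Only numpy, scipy, OpenCV 4.12 (cv2) and the standard library are available. Lean on these libraries where they do the work, as an engineer would, in place of code of your own. Each camera call takes 0.05 s, during which the arm holds its last target. There are 200 camera calls.

## Working session

There is one attempt and no reset: what is moved stays moved. The work goes in short steps, Python scripts to look and compute and a tool call to move; the robot and the scene stay as the last step left them, time stands still between calls to the robot, and variables do not carry over. Pictures are saved under pics/ and viewed, at most 10 in all, crops included, and the job is handed in when it is done.

Besides the shell and the picture viewer there is one more tool, called as name(argument=value, ...), one argument or row to a line, values as JSON. jog_arm: Moves the arm, as the interface text tells. Its arguments: {"type":"object","properties":{"targets":{"type":"string"},"force":{"type":"number"}},"required":["targets"]}

```bash
mkdir -p pics; cat > h.py <<'E'
import numpy as np, cv2
from rig import robot
def ray(im,px):
    K=np.array([[im['fx'],0,im['cx']],[0,im['fy'],im['cy']],[0,0,1]])
    u=cv2.undistortPoints(np.array([[px]],float),K,np.array(im['distortion'],float))[0,0]
    R=np.array(im['R']);t=np.array(im['t'])
    return -R.T@t, R.T@np.array([u[0],u[1],1])
def at(im,px,z):
    o,d=ray(im,px); return (o+d*(z-o[2])/d[2]).round(4)
E
python3 - <<'E'
from h import *
o=robot.get_obs(); print(o['t'],o['tcp_pos'],o['tool_rot'],o['finger_gap'])
ims=[]
for c in ['top','scene']:
    im=robot.get_image(c); cv2.imwrite(f'pics/{c}0.png',im['color'][:,:,::-1])
    for q in ['tray','tin_yellow','tin_red','tin_green']:
        for r in robot.pinpoint(c,q)[:5]:
            print(c,q,np.round(r['location'],1),round(r['conf'],2),at(im,r['location'],0.0 if q=='tray' else .006))
E
```

```text
0.0 [ 0.16998038 -0.60091314  0.23042186] [ 9.90504961e-01  1.37474016e-01 -1.47068069e-04 -8.91700198e-04] 0.0856294083090678
top tray [247.1 184. ] 0.92 [ 0.571 -0.179  0.   ]
top tin_yellow [230.9 166.3] 0.96 [ 0.6093 -0.1412  0.006 ]
top tin_red [228.6 192.9] 0.87 [ 0.5486 -0.1381  0.006 ]
top tin_green [320.2 185.4] 0.91 [ 0.5722 -0.3438  0.006 ]
top tin_green [252.6 202.6] 0.84 [ 0.5284 -0.1924  0.006 ]
top tin_green [234.8 256.6] 0.64 [ 0.4079 -0.1565  0.006 ]
scene tray [260.5 196.7] 0.94 [ 0.5694 -0.1759  0.    ]
scene tin_red [239.3 195.4] 0.76 [ 0.543  -0.1367  0.006 ]
scene tin_green [210.1 228. ] 0.69 [ 0.394 -0.162  0.006]
scene tin_green [336.9 211.4] 0.68 [ 0.5679 -0.3535  0.006 ]
scene tin_green [262.1 201.9] 0.58 [ 0.5374 -0.1972  0.006 ]
```

```bash
python3 -c "
import cv2
a=cv2.imread('pics/top0.png');cv2.imwrite('pics/top0c.png',cv2.resize(a[120:300,160:400],None,fx=3.3,fy=3.3,interpolation=cv2.INTER_CUBIC))"
```

```text
(no output)
```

View pics/top0c.png

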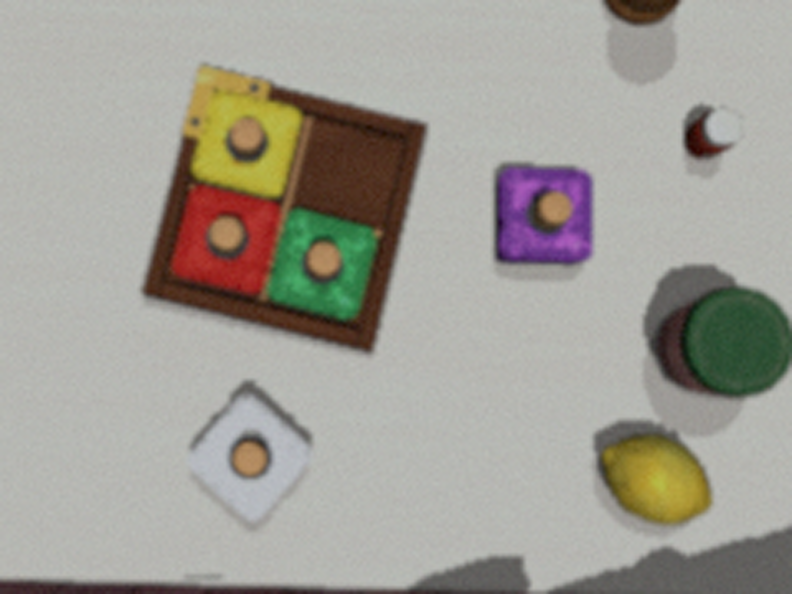

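View pics/scene0.png

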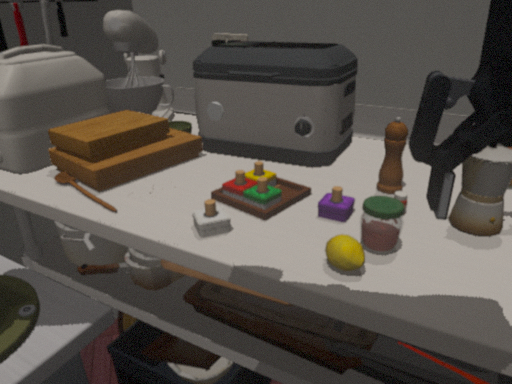

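The crop (scale 3.3, offset 160,120) shows:
- Yellow at (246,145), in the brass corner, whose tip is at (200,65).
- Red at (225,240).
- Green at (322,262).
- The empty place at (350,165).

Possible confusions are the purple tin (545,215), white tin (250,455), lemon (655,485) and green jar lid (738,340). All of these lie outside the tray, so I'll use only the three tins inside it.

```bash
python3 - <<'E'
from h import *
im=robot.get_image('top')
f=lambda p,z: at(im,(p[0]/3.3+160-.35,p[1]/3.3+120-.35),z)
c=[f(p,.018)[:2] for p in [(200,65),(425,125),(372,350),(147,293)]]
print('corners',c,'centre',np.mean(c,0))
y=(c[0]-c[1])+(c[3]-c[2]); x=(c[0]-c[3])+(c[1]-c[2])
print('yaw',np.degrees([np.arctan2(x[1],x[0]),np.arctan2(-y[0],y[1])]))
for n,p in dict(y=(247,135),r=(226,235),g=(323,259)).items(): print(n,f(p,.064))
yaw=np.radians(-14.3);R=np.array([[np.cos(yaw),-np.sin(yaw)],[np.sin(yaw),np.cos(yaw)]])
m=np.mean(c,0)
for p in [(34,34),(-34,34),(-34,-34),(34,-34)]: print(p,m+R@np.array(p)/1000)
E
```

```text
corners [array([ 0.6675, -0.1156]), array([ 0.6311, -0.2695]), array([ 0.4775, -0.2367]), array([ 0.5108, -0.0861])] centre [ 0.571725 -0.176975]
yaw [-11.35253684 -12.89288238]
y [ 0.6099 -0.1497  0.064 ]
r [ 0.5449 -0.1385  0.064 ]
g [ 0.5315 -0.2004  0.064 ]
(34, 34) [ 0.6130695  -0.15242643]
(-34, 34) [ 0.54717643 -0.1356305 ]
(-34, -34) [ 0.5303805  -0.20152357]
(34, -34) [ 0.59627357 -0.2183195 ]
```

jog_arm(
  targets="0.5 1 0.2 0 0 -1 0.5;0.8 1 0 0 0 -1 0.5;0.9 1 0 0 0 -1 0.5;0.9 1 0 0 0 -1 0.5;0.9 1 0 0 0 -1 0.5;0.9 1 0 0 0 -1 0.5;0.9 1 0 0 0 0 0.5;0.9 1 0 0 0 0 0.5;0.9 1 0 0 0 0 0.5;0.9 1 0 0 0 0 0.5;0.9 1 0 0 0 0 0.5;0.9 1 0 0 0 0 0.5",
  force=30,
)

```text
t: 1.75
tcp_pos: [0.4802, -0.24, 0.2375]
tool_rot: [0.992, -0.124, 0.0, 0.0]
force: [0.3, 0.3, 0.1]
finger_gap: 0.0427
finger_force: 0.0
```

jog_arm(
  targets="0.9 0.6 -0.5 0 0 0.4 0.5;0.9 0.6 -0.5 0 0 0 0.5;0.9 0.6 -0.5 0 0 0 0.5;0.9 0.6 -0.5 0 0 0 0.5;0.7 0.6 -0.5 0 0 0 0.5;0 0 0 0 0 0 0.5;0 0 0 0 0 0 0.5",
)

```text
t: 2.45
tcp_pos: [0.608, -0.1509, 0.1617]
tool_rot: [0.994, -0.106, -0.001, -0.0]
force: [-0.4, 0.1, -0.0]
finger_gap: 0.0426
finger_force: 0.0
```

```bash
python3 - <<'E'
from h import *
print(robot.get_obs()['tcp_pos'])
im=robot.get_image('wrist'); cv2.imwrite('pics/w1.png',im['color'][:,:,::-1])
for q in ['tin_yellow','tin_red','tin_green','tray']:
    for r in robot.pinpoint('wrist',q)[:3]: print(q,np.round(r['location'],1),round(r['conf'],2),at(im,r['location'],0.0 if q=='tray' else .006))
E
```

```text
[ 0.60804426 -0.15091507  0.16171633]
tin_yellow [254.6 175.3] 0.59 [ 0.6142 -0.1486  0.006 ]
tin_red [254.4 230.9] 0.8 [ 0.5484 -0.1341  0.006 ]
tin_green [431.3 178.6] 0.98 [ 0.5691 -0.3432  0.006 ]
tin_green [291.4 317.8] 0.74 [ 0.4132 -0.1553  0.006 ]
tin_green [310.4 231. ] 0.65 [ 0.5343 -0.1988  0.006 ]
tray [286.7 202.7] 0.57 [ 0.573  -0.1778  0.    ]
```

View pics/w1.png

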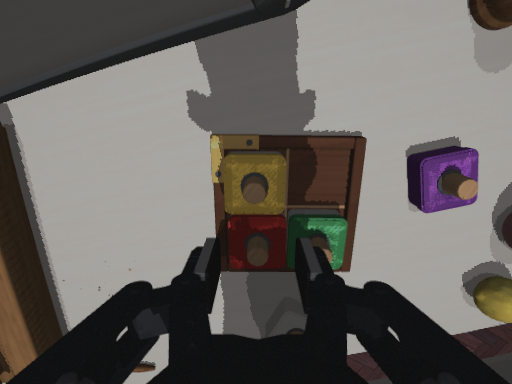

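The wrist view shows the yellow knob at (254,190), red at (258,250), green at (320,250), and the empty place at the upper right of the tray (320,170). The purple tin is outside at (445,185). The grasp target is the yellow knob, near (0.6115, -0.150).

jog_arm(
  targets="0.1 0 -1 0 0 0 0.5;0 0 -1 0 0 0 0.5;0 0 -1 0 0 0 0.5;0 0 -0.9 0 0 0 0.5;0 0 0 0 0 0 0.5;0 0 0 0 0 0 0.8;0 0 0 0 0 0 0.8;0 0 0 0 0 0 0.9;0 0 0 0 0 0 0.9;0 0 0 0 0 0 0.9",
  force=25,
)

```text
t: 3.7
tcp_pos: [0.612, -0.1517, 0.0469]
tool_rot: [0.994, -0.106, 0.001, 0.0]
force: [-1.0, 0.4, 7.3]
finger_gap: 0.0206
finger_force: 25.4
```

jog_arm(
  targets="0 0 0.04 0 0 0 0.9;-0.08 -0.37 0 0 0 0 0.9;-0.08 -0.37 0 0 0 0 0.9;-0.08 -0.37 0 0 0 0 0.9;-0.08 -0.37 0 0 0 0 0.9;-0.08 -0.37 0 0 0 0 0.9;-0.07 -0.35 0 0 0 0 0.9;0 0 0 0 0 0 0.9;0 0 0 0 0 0 0.9",
)

```text
t: 4.6
tcp_pos: [0.597, -0.2192, 0.0469]
tool_rot: [0.994, -0.107, 0.0, 0.0]
force: [0.2, 0.3, 5.8]
finger_gap: 0.0207
finger_force: 25.4
```

```bash
python3 - <<'E'
from h import *
print(robot.get_obs()['tcp_pos'],robot.get_obs()['force'])
im=robot.get_image('scene'); cv2.imwrite('pics/s2.png',cv2.resize(im['color'][120:270,160:360,::-1],None,fx=4,fy=4,interpolation=cv2.INTER_CUBIC))
E
```

```text
[ 0.59696818 -0.21917092  0.04691743] [0.18959381 0.28714584 5.7631885 ]
```

View pics/s2.png

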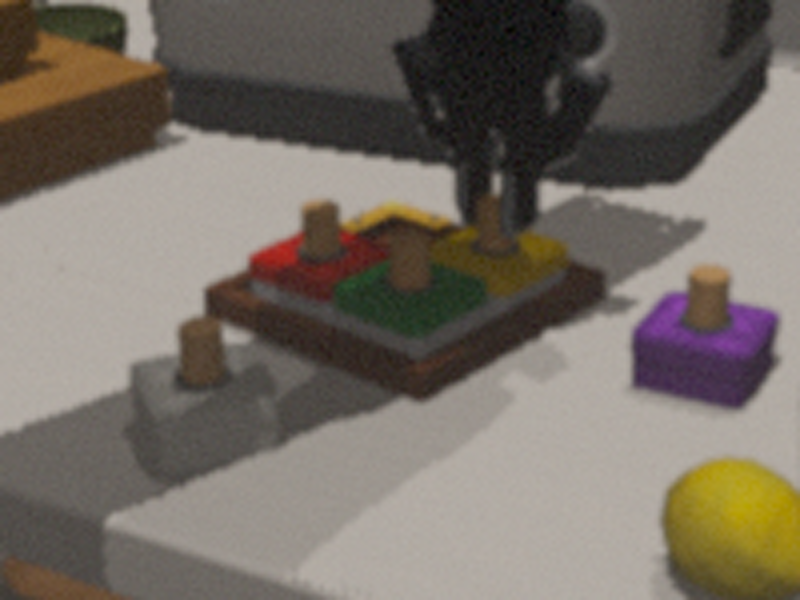

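The scene crop shows yellow at (505,255) in the formerly empty place. Red (320,255) and green (410,300) haven't moved, and the brass corner (395,220) is free.

jog_arm(
  targets="0 0 0 0 0 0 0.5;0 0 0 0 0 0 0.5;0 0 0 0 0 0 0.5;0 0 0.5 0 0 0 0.5;0 0 1 0 0 0 0.5;0 0 1 0 0 0 0.5;-0.56 0.91 0 0 0 0 0.5;-0.56 0.91 0 0 0 0 0.5;-0.56 0.91 0 0 0 0 0.5;0 0 0 0 0 0 0.5;0 0 0 0 0 0 0.5",
)

```text
t: 5.75
tcp_pos: [0.547, -0.1352, 0.1227]
tool_rot: [0.994, -0.106, 0.001, 0.0]
force: [0.3, -0.0, -0.5]
finger_gap: 0.0427
finger_force: 0.0
```

```bash
python3 - <<'E'
from h import *
print(robot.get_obs()['tcp_pos'])
im=robot.get_image('top'); cv2.imwrite('pics/t3.png',cv2.resize(im['color'][120:270,160:360,::-1],None,fx=4,fy=4,interpolation=cv2.INTER_CUBIC))
for c in ['top','wrist']:
  im=robot.get_image(c)
  for q in ['tin_yellow','tin_red','tin_green','tray']:
    for r in robot.pinpoint(c,q)[:3]: print(c,q,np.round(r['location'],1),round(r['conf'],2),at(im,r['location'],0.0 if q=='tray' else .006))
E
```

```text
[ 0.54700776 -0.13519065  0.12269426]
top tin_yellow [262.4 172.7] 0.93 [ 0.597  -0.2127  0.006 ]
top tin_yellow [254.8 201.3] 0.48 [ 0.5315 -0.1972  0.006 ]
top tin_green [252.7 201.5] 0.7 [ 0.5309 -0.1926  0.006 ]
top tin_green [320.7 187.1] 0.6 [ 0.5683 -0.3449  0.006 ]
wrist tin_yellow [334.2 119. ] 0.69 [ 0.5987 -0.2181  0.006 ]
wrist tin_red [257.3 191.3] 0.58 [ 0.5466 -0.1357  0.006 ]
wrist tin_red [334.1 119.9] 0.5 [ 0.5979 -0.2179  0.006 ]
wrist tin_green [470.8 124.9] 0.78 [ 0.5679 -0.344   0.006 ]
wrist tin_green [298.4 303.2] 0.73 [ 0.4078 -0.1531  0.006 ]
wrist tin_green [323.9 193.2] 0.62 [ 0.531 -0.199  0.006]
wrist tray [291.5 157. ] 0.75 [ 0.5715 -0.1747  0.    ]
```

View pics/t3.png

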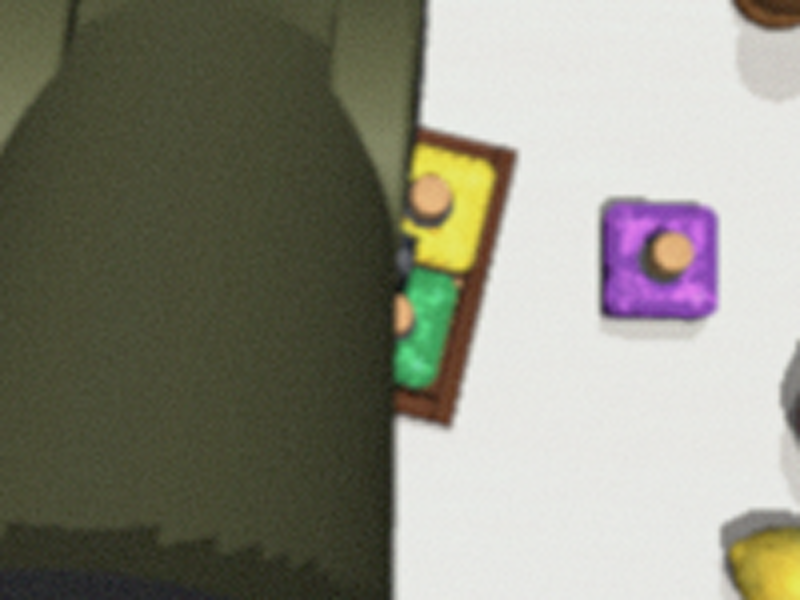

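The top crop shows yellow sitting square in its place (knob at 430,195) and green unmoved. The tool stands over the red knob, so it can go down.

jog_arm(
  targets="0 -0.02 -1 0 0 0 0.5;0 0 -1 0 0 0 0.5;0 0 -0.5 0 0 0 0.5;0 0 0 0 0 0 0.5;0 0 0 0 0 0 0.8;0 0 0 0 0 0 0.8;0 0 0 0 0 0 0.9;0 0 0 0 0 0 0.9;0 0 0 0 0 0 0.9",
  force=25,
)

```text
t: 7.2
tcp_pos: [0.5472, -0.1362, 0.0474]
tool_rot: [0.994, -0.106, 0.001, 0.0]
force: [-0.3, 0.1, 5.4]
finger_gap: 0.0209
finger_force: 25.1
```

jog_arm(
  targets="0.36 -0.08 0.02 0 0 0 0.9;0.36 -0.08 0 0 0 0 0.9;0.36 -0.08 0 0 0 0 0.9;0.36 -0.08 0 0 0 0 0.9;0.36 -0.08 0 0 0 0 0.9;0.36 -0.08 0 0 0 0 0.9;0 0 0 0 0 0 0.9;0 0 0 0 0 0 0.9",
)

```text
t: 8.0
tcp_pos: [0.612, -0.1505, 0.0474]
tool_rot: [0.994, -0.106, 0.001, 0.0]
force: [1.5, 0.6, 3.2]
finger_gap: 0.0206
finger_force: 25.0
```

Next I release, rise and swing the arm back out of the top view.

jog_arm(
  targets="0 0 0 0 0 0 0.5;0 0 0 0 0 0 0.5;0 0 0 0 0 0 0.5;0 0 0.5 0 0 0 0.5;0 0 1 0 0 0 0.5;0 0 1 0 0 0 0.5;0 0 1 0 0 0 0.5;0 0 1 0 0 0 0.5;0 0 1 0 0 0 0.5;-0.5 -1 0 0 0 0 0.5;-0.5 -1 0 0 0 0 0.5;-0.5 -1 0 0 0 0 0.5",
)

```text
t: 9.2
tcp_pos: [0.5656, -0.2412, 0.2123]
tool_rot: [0.994, -0.106, 0.0, 0.0]
force: [-0.2, -1.9, 0.3]
finger_gap: 0.0423
finger_force: 0.0
```

jog_arm(
  targets="-0.5 -1 0 0 0 0 0.5;-0.5 -1 0 0 0 0 0.5;-0.5 -1 0 0 0 0 0.5;-0.5 -1 0 0 0 0 0.5;-0.5 -1 0 0 0 0 0.5;-0.5 -1 0 0 0 0 0.5;-0.5 -1 0 0 0 0 0.5;0 0 0 0 0 0 0.5;0 0 0 0 0 0 0.5",
)

```text
t: 10.1
tcp_pos: [0.4606, -0.4509, 0.2117]
tool_rot: [0.994, -0.107, -0.0, -0.0]
force: [0.6, 0.9, -0.6]
finger_gap: 0.0428
finger_force: 0.0
```

```bash
python3 - <<'E'
from h import *
print(robot.get_obs()['tcp_pos'])
im=robot.get_image('top'); cv2.imwrite('pics/t4.png',cv2.resize(im['color'][120:270,160:360,::-1],None,fx=4,fy=4,interpolation=cv2.INTER_CUBIC))
for q in ['tin_yellow','tin_red','tin_green']:
    for r in robot.pinpoint('top',q)[:2]: print(q,np.round(r['location'],1),round(r['conf'],2),at(im,r['location'],.006))
E
```

```text
[ 0.46056991 -0.45088734  0.21165547]
tin_yellow [266.6 171.2] 0.56 [ 0.6008 -0.2221  0.006 ]
tin_red [236.9 165.1] 0.77 [ 0.6125 -0.1546  0.006 ]
tin_green [321.  187.3] 0.91 [ 0.5679 -0.3456  0.006 ]
tin_green [252.9 201.6] 0.8 [ 0.5307 -0.193   0.006 ]
```

View pics/t4.png

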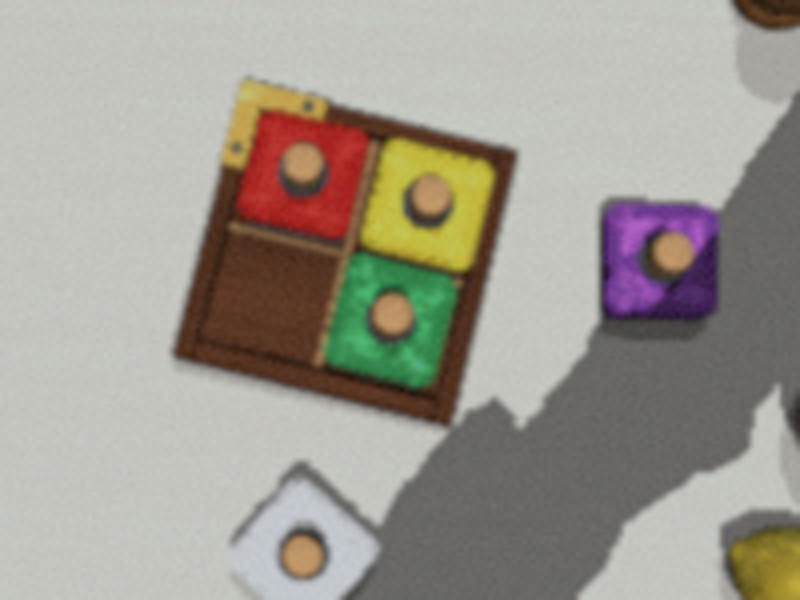

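The picture shows red square in the brass corner (305,170), yellow in its place (430,200) and green in its own (392,318). The arm is clear of everything, so I'm handing in.

```bash
python3 -c "
from rig import robot
print(robot.finish_job())"
```

```text
the job is handed in; nothing more can be done
None
```

The job is handed in (no verdict came back): in the last picture, at about 10 s, the red-lidded tin is in the brass-capped corner, yellow is in the place that was empty, green is in its own place, and all three look square with the tray.

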